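# Find the concealed catch and reset the tripped breaker in the grinder's starter box

### The arm

A 7-joint arm with a two-finger parallel gripper is mounted at the origin on a cart in front of the work surface, level with it; the furniture and walls round the work are solid. World frame = base frame: x ahead of the robot, y to its left, z up, the work surface at z = 0. Lengths are in m, angles in rad, forces in N, time in s.
With the tool pointing down it reaches from about 0.425 to 1.025 m from the base axis. Payload 3.6 kg.
Tool frame: the origin (TCP) lies between the finger pads; the fingertips stand 25 mm ahead of it and the grasp point (between the pads) lies 6 mm ahead of it; x points along the fingers, y is the direction in which the jaws open and shut, and the axes are right-handed (so a half turn about x gives the same grasp; the last joint's range is limited). The gripper opens to 85 mm and grips with 20 to 120 N. Pads are 22 mm wide; open, the fingers measure 114 mm over their backs; the gripper's body (76 mm by 85 mm) begins 54 mm behind the grasp point. The pads swing forward as they close: fully open they stand 13 mm farther back than shut.
Start: joints at [-1.331, 0.591, 0.048, 1.609, -0.033, 0.943, -0.034], TCP at [0.238, 0.685, 0.256] pointing down, gripper open.
Joint ranges: [-2.69, 2.69], [-0.47, 2.24], [-1.27, 1.36], [0.19, 2.51], [-1.53, 4.68], [0.08, 2.07], [-3.09, 3.09]. Speed limits (rad/s): [2.57, 2.57, 3.14, 3.14, 3.14, 3.14, 3.14].

### API

Orientations are given as a rotation vector (axis times angle).
In Python, from station import bot gives the robot as it stands.
- The arm moves only by the tool move_arm, never from a script. Its argument "targets" is a list of rows, each a list of 3 entries, a list of its own where there are three numbers: the shift along the tool's x, y, z in cm, then the turn, a rotation vector about the tool's x, y, z in rad, then the opening in per cent of the stroke, from 0 (shut) to 100 (fully open). A call has 1 to 12 rows; each row is the pose to reach, as a shift and turn from the pose commanded when the call began, along the tool's axes at that moment; what a row does not reach only later rows make up. A row lasts 1/8 s, in which the tool goes at most 62.5 mm and 10.7 degrees, less where a joint would pass 70% of its speed; a pose out of reach is approached as far as the arm can. A call with a gripper value outside its range is refused whole. The fingers move at their own pace and stop on an object; "grip_force" is the grip in N (left out, the last holds). Time passes only in rows, so rows that repeat a pose let the fingers close. It gives the time, the measured TCP pose, the force and the opening at its end, in the units of the state.
- bot.observe(): the state, without advancing time (a new reading comes with each control period).
- bot.capture(name): name is "scene" or "side" or "wrist"; returns a dict with "image" (420x560x3 uint8, red, green, blue), "fx", "fy", "cx", "cy" (pixels), "rvec" (rotation vector, rad) and "tvec" (3), from world to camera coordinates, as OpenCV has them. Camera axes: x right, y down, z forward; pixel columns grow to the right and rows downward; lengths in m; the calibration is good to about 2 mm. A picture is of the moment at which its call begins. There is no depth.
- bot.finish_job(): hands the job in, once; it reports no verdict.
The state is a dict: "t": time; "qpos": joint angles; "joint_vel": joint speeds; "effort": joint torques, N m; "position": TCP position; "orientation": TCP orientation; "contact_force": force on the tool from outside, world axes, zero at the start; "moment": the same for the moment, N m; "finger_gap": finger opening in m.
Only numpy, scipy, OpenCV 4.12 (cv2) and the standard library are available. Lean on these libraries where they do the work, as an engineer would, in place of code of your own. Each camera call takes 0.05 s, during which the arm holds its last target.

### The job

The grinder's starter box has tripped. Feel along the row of four flush plates in front of its green cover for the one that gives, press it so that the cover springs ajar, then push the cover right back past upright so that it stays open, and then press the one breaker button that stands out under it fully in so that it stays in. Use only the fingertips or the outside of the fingers: do not grip or force the cover, and leave the tools and other things on the bench where they are.

Things in the scene. Friction and masses are not known exactly. Their poses are not given: they have to be found in the camera images.
- starter: Grey starter box 195 (x) x 200 (y) x 75 mm high, screwed to the bench; place and yaw vary. Origin at its underside, 100 mm behind its front face, midway across; x to its rear (away from the robot), y to its left, z up. Its flat top is at z 75 mm: the sill (x -94 to -47 mm), a bar, then the green cover (x -39 to +79, y -90 to +90 mm). Under that a well down to z 45 mm between 8 mm side walls.
- sill_centre (a point): Middle of the sill's top face (box frame: x -70, y 0, z 75 mm). The sill is a row of four grey plates that look alike, centres at y = -69, -23, +23 and +69 mm in the box frame, each a square face 41 x 41 mm flush with the top in a 2 mm rim. Three are fixed. One, nothing shows which, is the catch: it sinks straight down when the whole fingertip bears within its square.
- catch (a joint): How far the catch's face is pressed below flush, in m: 0 flush, 0.006 fully down. Its spring gives 2 N at first and 4.4 N fully down, and brings it back. By 0.005 its bolt has let go of the cover.
- cover_hinge (a joint): Opening of the green cover in rad: 0 shut and bolted, growing upward and away from the robot, 2.0 at its stop (past upright). When the catch lets go, a spring pin lifts it to about 1.1 within a second, where it rests (a gripper over the sill may hold it lower until withdrawn); a light push (under 2 N) takes it on. Let go before upright it sinks to 1.1; past 1.7 it falls to its stop and stays.
- cover: The green cover: a sheet 117 mm long (front to rear), 180 mm wide, 3 mm thick, 60 g, with a 16 mm deep skirt under its front edge. Origin on its hinge axis (along the box's y, at x +79, z 73.5 mm in the box frame). Shut, its axes are those of the box and the sheet reaches to its own x = -119 mm; it turns about its y axis.
- cover_edge (a point): Middle of the front tip of the steel lip under the cover's front skirt (cover frame: x -116.5, y 0, z -14.5 mm); moves with the cover. At 1.1 rad the lip is 96 mm above the box top and rises 20 mm more on its way to upright; let the finger rise with it.
- reset_pin (a joint): How far the tripped breaker's button is pushed in, in m: 0 tripped (it stands 8 mm farther out than its two neighbours and shows a white collar), 0.008 fully in. It needs about 4 N and stays where it is left.
- reset_top (a point): Centre of the top face (black, 18 mm across) of the tripped breaker's button, one of three round breakers in the well, at x +10 and y -45, 0 or +45 mm in the box frame (order varies); z 60 mm tripped, 52 mm fully in, that is 15 to 23 mm below the box top.
- offcut: Short steel bar offcut, 12x34x8 mm, loose on the bench; only to be left alone. Origin at the centre of its underside.
- bit_bottle: Clear bottle of bits standing on its blue cap, 43x45x64 mm, loose on the bench; only to be left alone. Origin at the centre of its underside.
- fuse_box: Small yellow and dark carton, 56x38x26 mm, loose on the bench; only to be left alone. Origin at the centre of its underside.
- hex_nut: Rusty hex nut, 19x21x10 mm, loose on the bench; only to be left alone. Origin at the centre of its underside.
- bolt_2: Steel hex bolt lying down, 19x47x18 mm, loose on the bench; only to be left alone. Origin at the centre of its underside.
- shelf_ware_2: Closed teal tin, 58 mm across, 72 mm tall, loose on the bench; only to be left alone. Origin at the centre of its underside.

How it is judged:
By the outcome, as a careful person would: the job done as asked, in the order asked, and still so for the second after the job is handed in, with the robot touching nothing.
It also fails if it takes over 48 s, if anything falls off the work surface, if the arm or the gripper's body presses on something with over 40 N, if the wrist force passes 120 N, or if a joint passes its speed limit or range.

## Working session

There is one attempt and no reset: what is moved stays moved. The work goes in short steps, Python scripts to look and compute and a tool call to move; the robot and the scene stay as the last step left them, time stands still between calls to the robot, and variables do not carry over. Pictures are saved under pics/ and viewed, and the job is handed in when it is done.

Besides the shell and the picture viewer there is one more tool, called after "Request:" by a JSON object that holds its "api" and its "payload". move_arm: Moves the arm, as the interface text tells. Its arguments: {"type":"object","properties":{"targets":{"type":"array"},"grip_force":{"type":"number"}},"required":["targets"]}

```bash
ls; mkdir -p pics; python3 - <<'E'
from station import bot
import cv2,pickle
o=bot.observe();print(o)
for n in("scene","side","wrist"):
    c=bot.capture(n);pickle.dump(c,open(f"pics/{n}0.pkl","wb"));cv2.imwrite(f"pics/{n}0.png",c["image"][:,:,::-1])
    print(n,c["fx"],c["cx"],c["cy"],c["rvec"],c["tvec"])
E
```

```text
pics
{'t': 0.0, 'qpos': array([-1.33048847,  0.59213065,  0.04826307,  1.60985659, -0.03330347,
        0.94269747, -0.03369663]), 'joint_vel': array([-5.01052025e-04,  2.88095074e-05, -6.68786019e-04,  1.01970604e-03,
        3.99689140e-04,  3.91615735e-04,  3.14673022e-04]), 'effort': array([ 2.45124556e-04, -5.48680043e+01,  1.54601578e+00, -1.98127341e+01,
        9.26437700e-03,  8.75288970e-03,  1.26243984e-05]), 'position': array([0.23725213, 0.68424634, 0.25511878]), 'orientation': array([ 0.26008349,  1.55516216, -0.2636653 ]), 'contact_force': array([-0.19033124, -0.16742916,  0.16985454]), 'moment': array([ 0.01468368, -0.04033201, -0.0341908 ]), 'finger_gap': 0.08532106223076708}
scene 416.3711106077411 281.1482834864572 211.80083396175266 [ 2.1052784  -1.20460916  0.49853825] [-0.56448027  0.2112818   0.86723618]
side 546.2881783329452 286.7582314101886 205.7361984319529 [ 2.06428477 -0.29570845  0.18567216] [-0.56627558 -0.060998    1.26176422]
wrist 373.7926837802696 273.3182885768816 211.6984070205459 [-2.35495472 -1.67447935 -0.24455169] [-0.72316244 -0.03721131  0.38142744]
```

View pics/scene0.png

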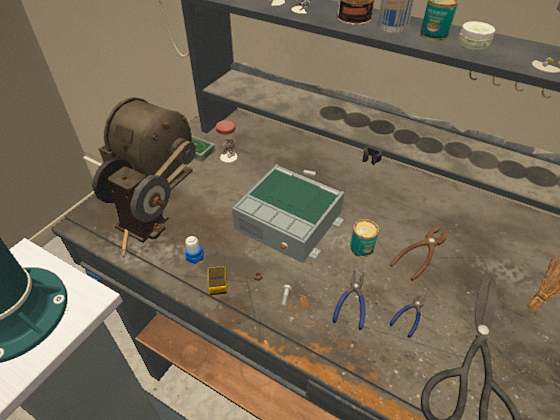

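View pics/side0.png

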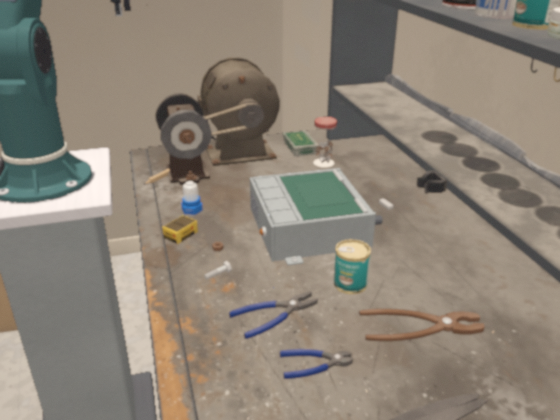

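View pics/wrist0.png

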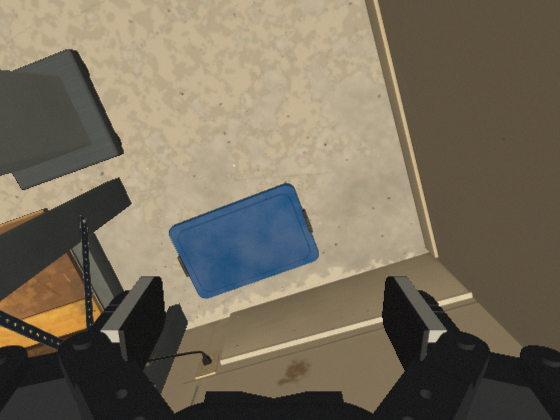

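The scene view shows the starter box with its sill at about (275,225) and cover at (293,195). The side view shows it at about (310,210). Next I'll zoom in to find the corners.

```bash
python3 - <<'E'
import cv2
a=cv2.imread("pics/scene0.png")[155:265,225:355];cv2.imwrite("pics/sc_z.png",cv2.resize(a,None,fx=6,fy=5.4,interpolation=cv2.INTER_CUBIC))
a=cv2.imread("pics/side0.png")[160:270,240:380];cv2.imwrite("pics/si_z.png",cv2.resize(a,None,fx=5.5,fy=5.4,interpolation=cv2.INTER_CUBIC))
E
```

```text
(no output)
```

View pics/sc_z.png

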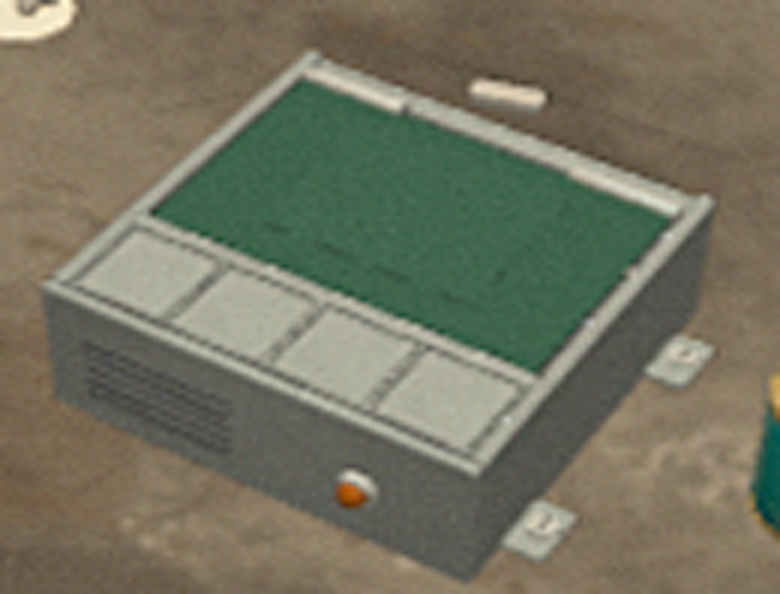

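View pics/si_z.png

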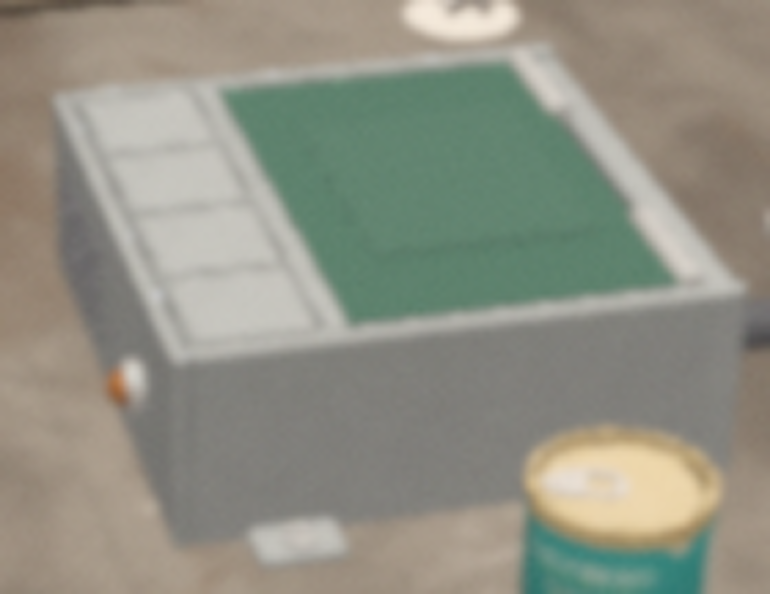

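```bash
cat > h.py <<'E'
import numpy as np,cv2,pickle
from scipy.spatial.transform import Rotation as R
from scipy.optimize import least_squares
def proj(c,P):
    K=np.array([[c["fx"],0,c["cx"]],[0,c["fy"],c["cy"]],[0,0,1.]])
    return cv2.projectPoints(np.asarray(P,float).reshape(-1,3),np.array(c["rvec"],float),np.array(c["tvec"],float),K,None)[0][:,0]
def box2w(p,P):
    return np.asarray(P)@R.from_euler('z',p[2]).as_matrix().T+[p[0],p[1],p[3] if len(p)>3 else 0]
def save(n,name):
    from station import bot
    c=bot.capture(n);pickle.dump(c,open(f"pics/{name}.pkl","wb"));cv2.imwrite(f"pics/{name}.png",c["image"][:,:,::-1]);return c
def ld(n): return pickle.load(open(f"pics/{n}.pkl","rb"))
E
python3 - <<'E'
from h import *
sc,si=ld("scene0"),ld("side0")
C=dict(FL=(-.1,.1,.075),FR=(-.1,-.1,.075),RR=(.095,-.1,.075),RL=(.095,.1,.075),FRb=(-.1,-.1,0),FLb=(-.1,.1,0))
zs=dict(FL=(45,285),FR=(475,470),RR=(712,203),RL=(312,55),FRb=(467,580),FLb=(55,398))
zi=dict(FL=(58,97),FR=(178,360),RR=(742,287),RL=(545,47),FRb=(180,545))
ob=[(sc,C[k],((v[0]+.5)/6-.5+225,(v[1]+.5)/5.4-.5+155)) for k,v in zs.items()]+[(si,C[k],((v[0]+.5)/5.5-.5+240,(v[1]+.5)/5.4-.5+160)) for k,v in zi.items()]
def res(p): return np.concatenate([proj(c,box2w(p,P))[0]-u for c,P,u in ob])
for sel in (None,sc,si):
    f=lambda p:np.concatenate([proj(c,box2w(p,P))[0]-u for c,P,u in ob if sel is None or c is sel])
    s=least_squares(f,[.75,0,.0,0],loss='soft_l1');print(s.x,np.abs(s.fun).max(),np.sqrt((s.fun**2).mean()))
    if sel is None: p=s.x;print(s.fun.reshape(-1,2).round(2))
for y in(-.069,-.023,.023,.069): print(box2w(p,[-.0705,y,.075]))
# fit check of world z of top corners by triangulation
E
```

```text
[ 0.5294064  -0.36573372 -0.0378677  -0.00200681] 2.115978104141277 0.8819069933479817
[[-1.27 -0.12]
 [ 0.01  0.6 ]
 [ 0.43 -0.85]
 [-0.9  -1.31]
 [-0.09  1.18]
 [-0.51  0.21]
 [-0.35 -0.63]
 [-0.04  0.16]
 [ 2.12  0.52]
 [ 1.39 -0.77]
 [-0.22  1.46]]
[ 0.54078682 -0.3604813  -0.04092282 -0.01526758] 0.7420617345161986 0.3055739635321482
[ 0.53454494 -0.34681087 -0.03522497 -0.0128587 ] 0.3055693092467777 0.1570133158976975
[ 0.4563447  -0.43201522  0.07299319]
[ 0.45808619 -0.38604819  0.07299319]
[ 0.45982769 -0.34008117  0.07299319]
[ 0.46156919 -0.29411415  0.07299319]
```

```bash
cat >> h.py <<'E'
def tri(c1,u1,c2,u2):
    f=lambda X:np.concatenate([proj(c1,X)[0]-u1,proj(c2,X)[0]-u2])
    s=least_squares(f,[.6,0,.1]);return s.x.round(3),s.fun.round(1)
E
python3 - <<'E'
from h import *
sc,si=ld("scene0"),ld("side0")
for n,a,b in [("grinder top",(150,102),(240,65)),("wheel",(150,200),(187,135)),("grinder foot",(130,230),(187,177)),("bottle top",(194,239),(191,185)),("bottle base",(195,260),(192,210)),("carton",(217,280),(180,230)),("nut",(258,276),(218,246)),("bolt",(286,294),(218,269)),("tin top",(365,229),(353,249)),("shelf edge",(180,0),(480,30)),("redcap",(226,127),(326,122))]:
    print(n,*tri(sc,a,si,b))
for c in(sc,si): print(-R.from_rotvec(c["rvec"]).inv().apply(c["tvec"]))
print(R.from_rotvec([ 0.26008349,  1.55516216, -0.2636653 ]).as_matrix().round(3))
C=dict(FL=(-.1,.1,.075),FR=(-.1,-.1,.075),RR=(.095,-.1,.075),RL=(.095,.1,.075),FRb=(-.1,-.1,0),FLb=(-.1,.1,0))
zs=dict(FL=(45,285),FR=(475,470),RR=(712,203),RL=(312,55),FRb=(467,580),FLb=(55,398))
zi=dict(FL=(58,97),FR=(178,360),RR=(742,287),RL=(545,47),FRb=(180,545))
ob=[(sc,C[k],((v[0]+.5)/6-.5+225,(v[1]+.5)/5.4-.5+155)) for k,v in zs.items()]+[(si,C[k],((v[0]+.5)/5.5-.5+240,(v[1]+.5)/5.4-.5+160)) for k,v in zi.items()]
for sel in (None,sc,si):
    f=lambda p:np.concatenate([proj(c,box2w(p,P))[0]-u for c,P,u in ob if sel is None or c is sel])
    s=least_squares(f,[.75,0,.0]);print(s.x,np.abs(s.fun).max(),np.sqrt((s.fun**2).mean()))
E
```

```text
grinder top [ 0.479 -0.012  0.243] [-1.1  4.1  2.4 -3.3]
wheel [ 0.326 -0.121  0.12 ] [ 0.2 -1.1 -0.7  0.8]
grinder foot [ 0.326 -0.006 -0.039] [ 0.5 -2.7 -1.7  1.9]
bottle top [ 0.316 -0.243  0.062] [-0.1  0.6  0.4 -0.4]
bottle base [ 0.311 -0.24  -0.001] [ 0.3 -1.8 -1.1  1.2]
carton [ 0.279 -0.327  0.011] [-0.1  0.6  0.4 -0.4]
nut [ 0.339 -0.396  0.006] [ 0.1 -0.3 -0.2  0.2]
bolt [ 0.326 -0.475  0.012] [-0.   0.1  0.1 -0.1]
tin top [ 0.536 -0.561  0.069] [ 0.1 -0.6 -0.3  0.3]
shelf edge [ 1.831  1.044 -0.014] [  5.2 -15.5  -6.7  12.1]
redcap [ 0.661 -0.089  0.106] [ 0.1 -0.2 -0.1  0.2]
[-0.11086422 -0.71380908  0.77042994]
[ 0.21477691 -1.24459363  0.56682919]
[[-0.001  0.328  0.945]
 [-0.002  0.945 -0.328]
 [-1.    -0.002  0.   ]]
[ 0.52803487 -0.36722055 -0.03769499] 1.8729360000282895 0.9188344190372508
[ 0.52855461 -0.36741481 -0.04200942] 1.5508182765116771 0.7963883619519102
[ 0.52768411 -0.36698298 -0.0335448 ] 1.7684784917346406 1.0068231319895575
```

```bash
cat >> h.py <<'E'
BP=[.528,-.3672,-.038]
def rel(Pw,yaw=None,o=None):
    # shift in tool axes (cm) & rotvec to reach tcp Pw, tool down with jaws along box y at yaw
    from station import bot
    o=o or bot.observe()
    T=R.from_rotvec(o["orientation"])
    d=T.inv().apply(np.array(Pw)-o["position"])*100
    r=None
    if yaw is not None:
        G=R.from_matrix(np.column_stack([[0,0,-1],[-np.sin(yaw),np.cos(yaw),0],[np.cos(yaw),np.sin(yaw),0]]))
        r=(T.inv()*G).as_rotvec()
    return d.round(2),r
E
python3 - <<'E'
from h import *
from station import bot
w=ld("wrist0");o=bot.observe();T=R.from_rotvec(o["orientation"])
Rc=R.from_rotvec(w["rvec"]);cc=-Rc.inv().apply(w["tvec"])
print("cam in tool",T.inv().apply(cc-o["position"]),"view axes in tool",(T.inv()*Rc.inv()).as_matrix().round(3))
print(rel([.45,.30,.42],-.038),rel([.38,-.2,.42]),rel([.36,-.36,.33]), np.array(o["position"]))
E
```

```text
cam in tool [-0.11805849 -0.00013303 -0.07416744] view axes in tool [[ 0.002 -0.29   0.957]
 [ 1.    -0.001 -0.002]
 [ 0.001  0.957  0.29 ]]
(array([-16.4 , -29.38,  32.69]), array([-2.95678555e-01, -1.35749062e-04,  1.72096893e-03])) (array([-16.32, -78.92,  42.45]), None) (array([ -7.29, -94.68,  45.8 ]), None) [0.23731349 0.68442893 0.25542047]
```

Request:
{"api": "move_arm", "payload": {"targets": [[[-5,0,0],[0,0,0],0],[[-10,-1,2],[0,0,0],0],[[-13,-4,6],[-0.05,0,0],0],[[-15,-8,11],[-0.1,0,0],0],[[-16.5,-12,16],[-0.15,0,0],0],[[-16.5,-16,21],[-0.2,0,0],0],[[-16.5,-20,26],[-0.25,0,0],0],[[-16.5,-24,31],[-0.296,0,0],0],[[-16.5,-27.7,36],[-0.296,0,0],0],[[-16.5,-27.7,37.4],[-0.296,0,0],0],[[-16.5,-27.7,37.4],[-0.296,0,0],0]]}}

```text
t: 1.52
position: [0.5016, 0.2983, 0.4211]
orientation: [0.033, 1.57, -0.035]
contact_force: [-0.8, 1.3, 0.3]
finger_gap: -0.0001
```

```bash
python3 - <<'E'
from h import *
from station import bot
o=bot.observe();print(o["t"],o["qpos"].round(2),o["position"],o["finger_gap"],rel([.48,-.1,.42],-.038),rel([.36,-.37,.33]))
E
```

```text
1.525 [-0.73  0.26  0.14  1.75 -0.04  1.14  0.96] [0.50161924 0.29831062 0.42108613] -0.00014109679952151248 (array([  0.14, -39.89,  -0.44]), array([-0.00514369,  0.00018547,  0.00090339])) (array([  9.17, -67.37, -11.27]), None)
```

Request:
{"api": "move_arm", "payload": {"targets": [[[0,-5,0],[0,0,0],0],[[0,-11,0],[0,0,0],0],[[0,-17,0],[0,0,0],0],[[0,-23,0],[0,0,0],0],[[0,-29,0],[0,0,0],0],[[0,-35,0],[0,0,0],0],[[0,-41,0],[0,0,0],0],[[0,-47,-2],[0,0,0],0],[[0,-53,-5],[0,0,0],0],[[2,-59,-7.5],[0,0,0],0],[[5,-64,-9],[0,0,0],0],[[7,-67,-11],[0,0,0],0]]}}

```text
t: 3.02
position: [0.3656, -0.3647, 0.3504]
orientation: [0.028, 1.57, -0.028]
contact_force: [1.1, -0.1, -0.3]
finger_gap: -0.0
```

```bash
python3 - <<'E'
from h import *
from station import bot
o=bot.observe();print(o["t"],o["qpos"].round(2),o["joint_vel"].round(2),o["position"])
save("wrist","w1");o=bot.observe();print(o["position"])
E
```

```text
3.025 [ 0.21  0.25  0.6   1.99 -0.17  0.95  2.43] [ 0.66  0.33  0.1   0.15 -0.29 -0.38  0.94] [ 0.36560994 -0.36471162  0.35042182]
[ 0.3596888  -0.36822284  0.34796974]
```

View pics/w1.png

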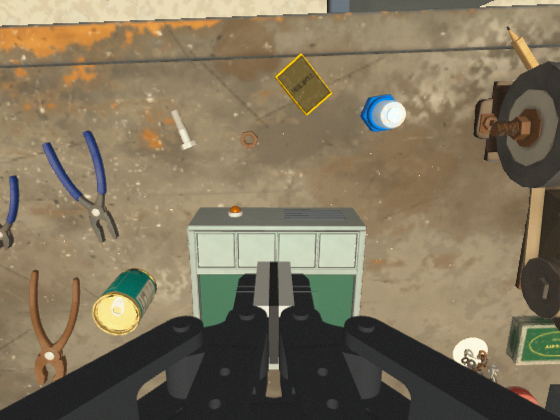

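The wrist view shows the box with its front edge at rows 226-230, columns 188-366, and the four plates at about row 250. I'll zoom in.

```bash
python3 - <<'E'
from h import *
c=save("wrist","w2")
from station import bot
o=bot.observe();print(o["position"],o["t"])
a=cv2.imread("pics/w2.png")[195:325,180:375];cv2.imwrite("pics/w2z.png",cv2.resize(a,None,fx=4,fy=4,interpolation=cv2.INTER_CUBIC))
P=[(-.1,.1,.075),(-.1,-.1,.075)]+[(-.0705+sx*.0205,y+sy*.0205,.075) for y in(-.069,-.023,.023,.069) for sx,sy in((-1,-1),(-1,1),(1,1),(1,-1))]
print((proj(c,box2w(BP,P))-[180,195]).__mul__(4).round(0).tolist())
E
```

```text
[ 0.36134167 -0.36587532  0.34896273] 3.125
[[764.0, 153.0], [45.0, 157.0], [85.0, 187.0], [231.0, 186.0], [236.0, 320.0], [94.0, 320.0], [249.0, 186.0], [396.0, 185.0], [396.0, 319.0], [253.0, 320.0], [413.0, 185.0], [560.0, 184.0], [556.0, 318.0], [413.0, 319.0], [578.0, 184.0], [725.0, 184.0], [716.0, 317.0], [573.0, 318.0]]
```

View pics/w2z.png

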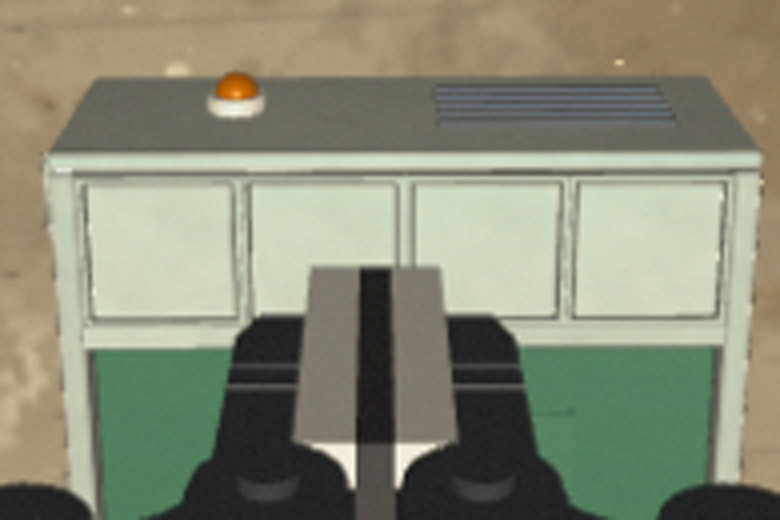

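```bash
python3 - <<'E'
from h import *
from station import bot
o=bot.observe();print(o["position"],o["contact_force"])
for y in(-.069,-.023,.023,.069):
    print(y,box2w(BP,[-.0705,y,.11]).round(4),rel(box2w(BP,[-.0705,y,.11]),-.038))
E
```

```text
[ 0.36134167 -0.36587532  0.34896273] [-0.28194493  0.49509775 -0.58336872]
-0.069 [ 0.4549 -0.4335  0.11  ] (array([23.83, -6.38,  9.78]), array([-0.00566789, -0.00549518, -0.00136793]))
-0.023 [ 0.4567 -0.3875  0.11  ] (array([23.84, -1.78,  9.75]), array([-0.00566789, -0.00549518, -0.00136793]))
0.023 [ 0.4584 -0.3415  0.11  ] (array([23.85,  2.82,  9.72]), array([-0.00566789, -0.00549518, -0.00136793]))
0.069 [ 0.4602 -0.2956  0.11  ] (array([23.85,  7.42,  9.7 ]), array([-0.00566789, -0.00549518, -0.00136793]))
```

Going to the plate at y=-23 mm first, stopping 10 mm above it.

Request:
{"api": "move_arm", "payload": {"targets": [[[5,-0.4,2],[0,0,0],0],[[10,-1,5],[0,0,0],0],[[15,-1.8,8],[0,0,0],0],[[19,-1.8,9.8],[0,0,0],0],[[21.5,-1.8,9.8],[0,0,0],0],[[22.5,-1.8,9.8],[0,0,0],0],[[23,-1.8,9.8],[0,0,0],0],[[23.4,-1.8,9.8],[0,0,0],0],[[23.4,-1.8,9.8],[0,0,0],0],[[23.4,-1.8,9.8],[0,0,0],0]]}}

```text
t: 4.38
position: [0.4624, -0.3866, 0.1181]
orientation: [0.029, 1.569, -0.03]
contact_force: [-0.2, -0.2, 0.8]
finger_gap: 0.0001
```

```bash
python3 - <<'E'
from h import *
from station import bot
o=bot.observe();print(o["position"],o["contact_force"],o["qpos"].round(2))
print(rel(box2w(BP,[-.0705,-.023,.10]),-.038))
save("wrist","w3");save("side","s3")
a=cv2.imread("pics/side"+"0.png")
a=cv2.imread("pics/s3.png")[120:270,200:400];b=cv2.imread("pics/w3.png")
cv2.imwrite("pics/s3z.png",cv2.resize(a,None,fx=4,fy=4,interpolation=cv2.INTER_CUBIC))
E
```

```text
[ 0.46241713 -0.38661902  0.11806749] [-0.20597332 -0.19608095  0.77373248] [ 0.35  0.66  0.4   2.   -0.45  0.57  2.59]
(array([ 1.81, -0.11, -0.57]), array([-2.65644227e-05,  1.15992735e-03,  6.78106053e-04]))
```

View pics/w3.png

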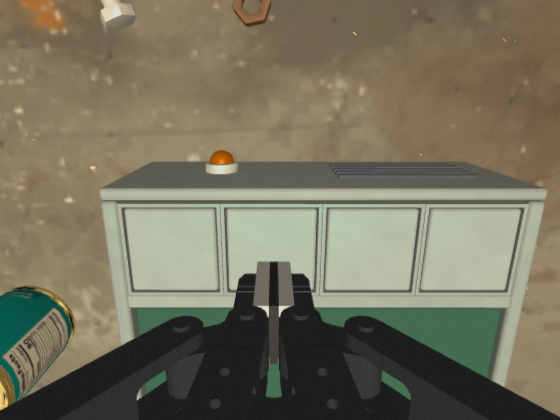

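View pics/s3z.png

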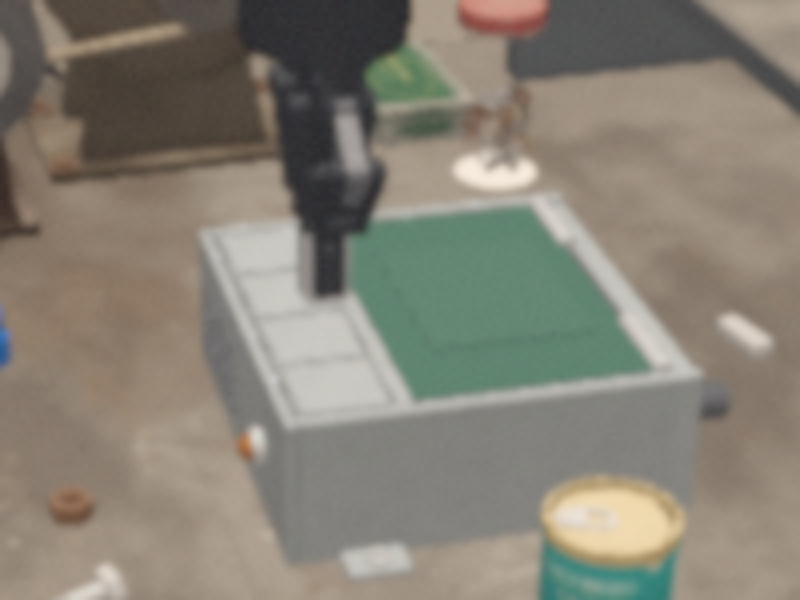

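```bash
python3 - <<'E'
from h import *
c=ld("w3");c2=ld("w2")
a=cv2.imread("pics/w3.png")[180:320,90:560];cv2.imwrite("pics/w3z.png",cv2.resize(a,None,fx=1.7,fy=1.7*2,interpolation=cv2.INTER_CUBIC))
P=[(-.1,.1,.075),(-.1,-.1,.075)]+[(-.0705+sx*.0205,y+sy*.0205,.075) for y in(-.069,-.023,.023,.069) for sx,sy in((-1,-1),(-1,1),(1,1),(1,-1))]
print(((proj(c,box2w(BP,P))-[90,180])*[1.7,3.4]).round(0).tolist())
E
```

```text
[[781.0, 34.0], [13.0, 36.0], [58.0, 102.0], [212.0, 101.0], [219.0, 379.0], [75.0, 379.0], [231.0, 101.0], [386.0, 101.0], [381.0, 378.0], [237.0, 378.0], [405.0, 101.0], [560.0, 101.0], [544.0, 378.0], [399.0, 378.0], [579.0, 101.0], [734.0, 101.0], [706.0, 378.0], [561.0, 378.0]]
```

View pics/w3z.png

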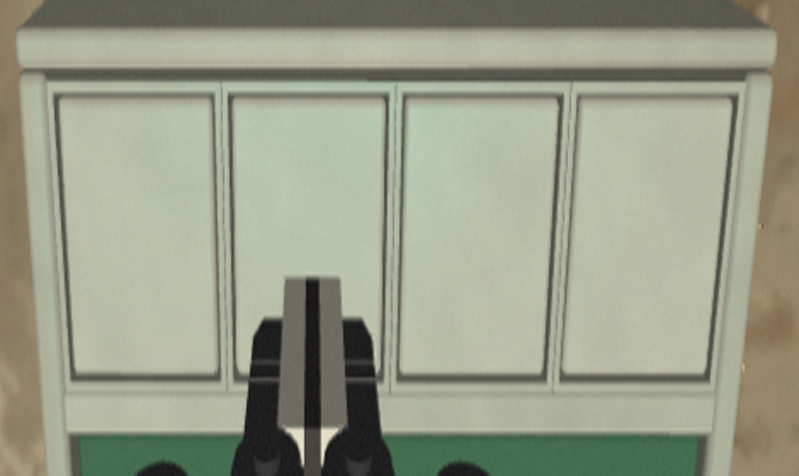

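Request:
{"api": "move_arm", "payload": {"targets": [[[0,0,-0.6],[0,0,0],0],[[0.6,0,-0.6],[0,0,0],0],[[1.2,0,-0.6],[0,0,0],0],[[1.6,0,-0.6],[0,0,0],0],[[1.7,0,-0.6],[0,0,0],0],[[1.8,0,-0.6],[0,0,0],0],[[1.9,0,-0.6],[0,0,0],0],[[1.9,0,-0.6],[0,0,0],0]]}}

```text
t: 5.48
position: [0.456, -0.3859, 0.1001]
orientation: [0.031, 1.57, -0.029]
contact_force: [-3.3, 3.4, 14.5]
finger_gap: 0.0001
```

Plate y=-23 is rigid: 14.5 N at flush height. Trying y=+23 next.

Request:
{"api": "move_arm", "payload": {"targets": [[[-0.8,0,0],[0,0,0],0],[[-0.8,1.5,0],[0,0,0],0],[[-0.8,3.2,0],[0,0,0],0],[[-0.8,4.5,0],[0,0,0],0],[[-0.6,4.5,0],[0,0,0],0],[[-0.3,4.5,0],[0,0,0],0],[[-0.15,4.5,0],[0,0,0],0],[[-0.05,4.5,0],[0,0,0],0],[[-0.05,4.5,0],[0,0,0],0]]}}

```text
t: 6.6
position: [0.4578, -0.3417, 0.0989]
orientation: [0.03, 1.57, -0.031]
contact_force: [-1.2, 0.3, 2.0]
finger_gap: 0.0001
```

Request:
{"api": "move_arm", "payload": {"targets": [[[0.1,0,0],[0,0,0],0],[[0.15,0,0],[0,0,0],0],[[0.2,0,0],[0,0,0],0],[[0.2,0,0],[0,0,0],0]]}}

```text
t: 7.1
position: [0.4578, -0.3417, 0.0969]
orientation: [0.029, 1.57, -0.031]
contact_force: [-1.1, -1.7, 3.6]
finger_gap: 0.0001
```

It gives. Pressing it fully down, then withdrawing up and back.

Request:
{"api": "move_arm", "payload": {"targets": [[[0.1,0,0],[0,0,0],0],[[0.2,0,0],[0,0,0],0],[[0.3,0,0],[0,0,0],0],[[0.35,0,0],[0,0,0],0],[[0.35,0,0],[0,0,0],0]]}}

```text
t: 7.72
position: [0.4578, -0.3417, 0.0941]
orientation: [0.03, 1.57, -0.03]
contact_force: [-2.6, -1.7, 9.6]
finger_gap: -0.0001
```

```bash
python3 - <<'E'
from h import *
save("side","s4")
E
```

```text
(no output)
```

View pics/s4.png

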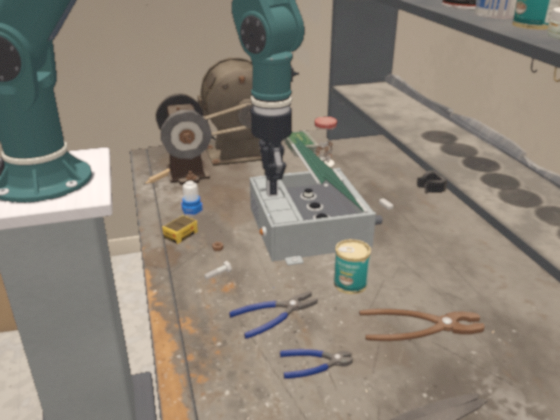

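The side view shows the cover risen, with its edge at about (300,140)-(350,200), and the breakers visible at (308,193), (315,206), (320,216). I'll retreat up and back.

Request:
{"api": "move_arm", "payload": {"targets": [[[-1,0,0],[0,0,0],0],[[-1.5,0,-1],[0,0,0],0],[[-2.5,-0.5,-2.5],[0,0,0],0],[[-4,-1.2,-3.5],[0,0,0],0],[[-5.5,-2,-3.5],[0,0,0],0],[[-7,-2.3,-3.5],[0,0,0],0],[[-7.5,-2.3,-3.5],[0,0,0],0],[[-7.5,-2.3,-3.5],[0,0,0],0],[[-7.5,-2.3,-3.5],[0,0,0],0]]}}

```text
t: 8.9
position: [0.4221, -0.3621, 0.1678]
orientation: [0.03, 1.571, -0.028]
contact_force: [0.0, 0.4, -0.6]
finger_gap: 0.0003
```

```bash
python3 - <<'E'
from h import *
from station import bot
c=save("side","s5");o=bot.observe();print(o["t"],o["position"],o["contact_force"])
def lip(th,y): 
    x=.079-.1165*np.cos(th)-.0145*np.sin(th); z=.0735+.1165*np.sin(th)-.0145*np.cos(th); return [x,y,z]
for th in (.9,1.1,1.2): print(th,lip(th,0),proj(c,box2w(BP,[lip(th,-.09),lip(th,.09)])).round(0).tolist())
a=cv2.imread("pics/s5.png")[80:270,180:430];cv2.imwrite("pics/s5z.png",cv2.resize(a,None,fx=3.1,fy=3.1,interpolation=cv2.INTER_CUBIC))
E
```

```text
8.95 [ 0.421997   -0.36212254  0.16775879] [ 0.84194616  0.15545763 -0.77572029]
0.9 [np.float64(-0.004775801493130909), 0, np.float64(0.15574424043167717)] [[324.0, 176.0], [296.0, 137.0]]
1.1 [np.float64(0.013233545133029425), 0, np.float64(0.17074851368648636)] [[334.0, 167.0], [305.0, 129.0]]
1.2 [np.float64(0.02327075485694274), 0, np.float64(0.1768283660752701)] [[340.0, 163.0], [310.0, 126.0]]
```

View pics/s5z.png

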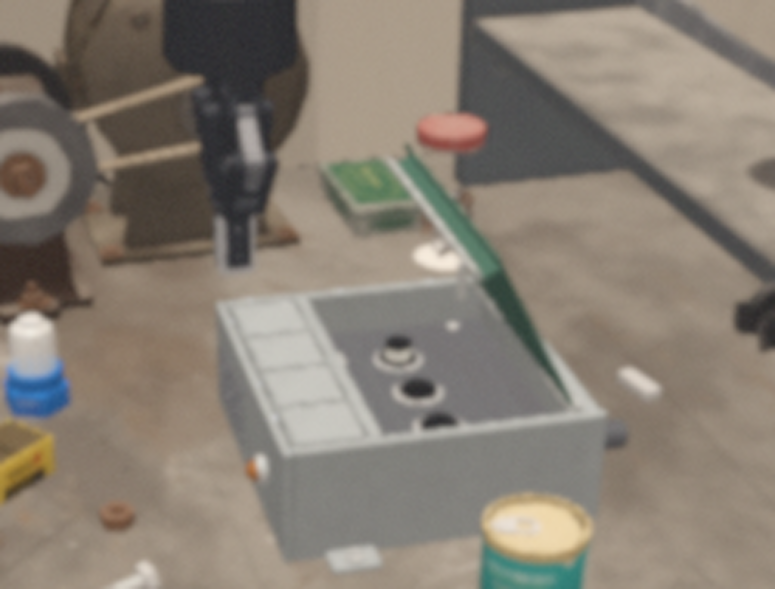

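Request:
{"api": "move_arm", "payload": {"targets": [[[-0.6,0,1],[0,0,0],0],[[-1.2,0,3],[0,0,0],0],[[-1.2,0,5.5],[0,0,0],0],[[-1.2,0,7.5],[0,0,0],0],[[-1.2,0,9],[0,0,0],0],[[-1.5,0,10],[0,0,0],0],[[-1.8,0,11],[0,0,0],0],[[-2.1,0,12],[0,0,0],0],[[-2.4,0,13],[0,0,0],0],[[-2.6,0,14],[0,0,0],0],[[-2.8,0,14.5],[0,0,0],0],[[-2.8,0,14.5],[0,0,0],0]]}}

```text
t: 10.45
position: [0.5675, -0.3681, 0.1964]
orientation: [0.029, 1.57, -0.029]
contact_force: [0.3, 1.0, 0.8]
finger_gap: -0.0001
```

```bash
python3 - <<'E'
from h import *
from station import bot
c=save("side","s6");o=bot.observe();print(o["t"],o["position"],o["contact_force"],R.from_euler('z',.038).apply(o["position"]-[.528,-.3672,0]))
a=cv2.imread("pics/s6.png")[80:270,180:430];cv2.imwrite("pics/s6z.png",cv2.resize(a,None,fx=3.1,fy=3.1,interpolation=cv2.INTER_CUBIC))
E
```

```text
10.5 [ 0.5668663  -0.3681955   0.19625098] [-1.31869677e-01 -1.09324521e-04  2.29208632e-01] [0.03887606 0.00048178 0.19625098]
```

View pics/s6z.png

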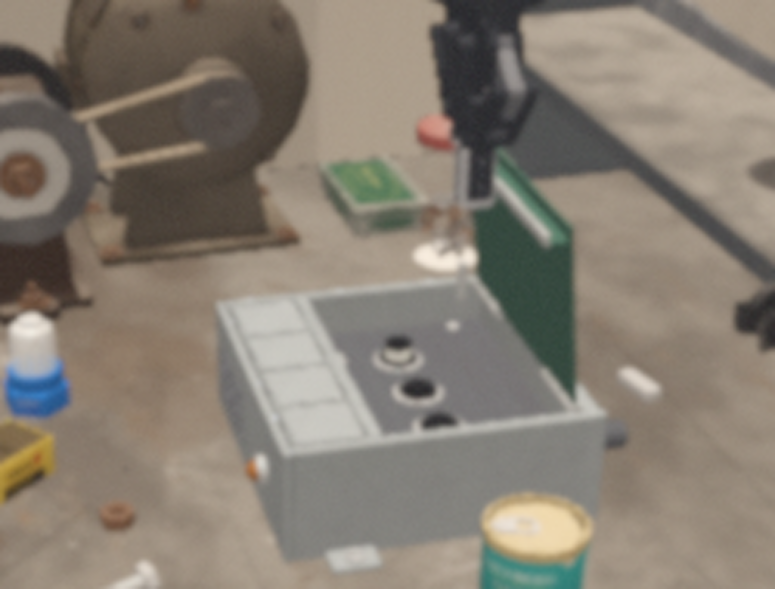

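Request:
{"api": "move_arm", "payload": {"targets": [[[-0.2,0,1],[0,0,0],0],[[-0.3,0,2],[0,0,0],0],[[-0.4,0,3],[0,0,0],0],[[-0.4,0,3.8],[0,0,0],0],[[-0.4,0,4.3],[0,0,0],0],[[-0.4,0,4.3],[0,0,0],0]]}}

```text
t: 11.25
position: [0.6103, -0.3697, 0.2001]
orientation: [0.029, 1.571, -0.029]
contact_force: [-0.0, -0.9, 0.8]
finger_gap: -0.0002
```

```bash
python3 - <<'E'
from h import *
from station import bot
c=save("side","s7");o=bot.observe();print(o["t"],o["position"],o["contact_force"],R.from_euler('z',.038).apply(o["position"]-[.528,-.3672,0]))
a=cv2.imread("pics/s7.png")[80:270,180:430];cv2.imwrite("pics/s7z.png",cv2.resize(a,None,fx=3.1,fy=3.1,interpolation=cv2.INTER_CUBIC))
E
```

```text
11.3 [ 0.60978269 -0.3698454   0.20014794] [ 0.8918387   0.03018952 -0.07392666] [0.08182415 0.00046351 0.20014794]
```

View pics/s7z.png

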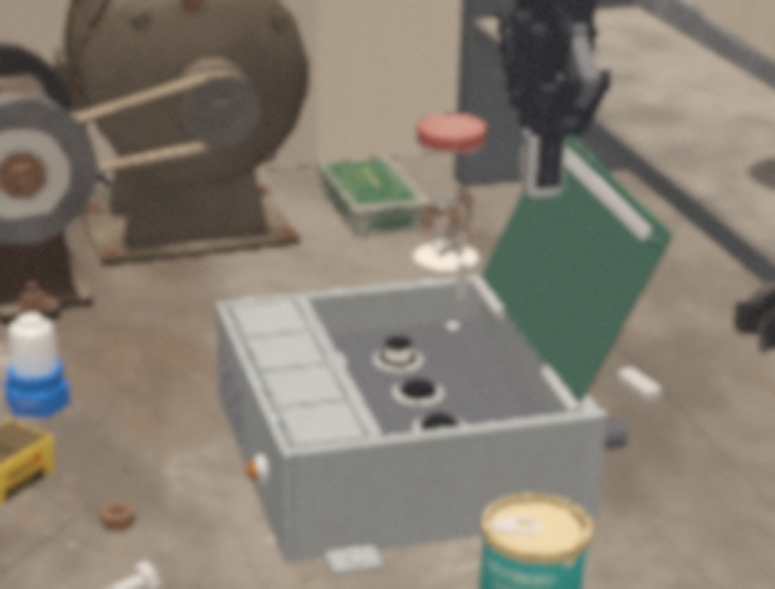

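The cover has fallen open past upright. I'll back off to look at the breakers.

Request:
{"api": "move_arm", "payload": {"targets": [[[0,0,-3],[0,0,0],0],[[-1,0,-7],[0,0,0],0],[[-3,0,-11],[0,0,0],0],[[-5,0,-14],[0,0,0],0],[[-6,0,-16],[0,0,0],0],[[-6,0,-17],[0,0,0],0],[[-6,0,-17],[0,0,0],0],[[-6,0,-17],[0,0,0],0]]}}

```text
t: 12.3
position: [0.4412, -0.363, 0.2596]
orientation: [0.029, 1.571, -0.028]
contact_force: [-0.4, 0.2, 0.4]
finger_gap: -0.0002
```

```bash
python3 - <<'E'
from h import *
from station import bot
save("scene","c8");c=save("wrist","w8");s=save("side","s8");o=bot.observe();print(o["t"],o["position"],o["contact_force"])
for y in(-.045,0,.045):
  for z in(.06,.052):
    print(y,z,[proj(k,box2w(BP,[.01,y,z])).round(1)[0].tolist() for k in (ld("c8"),s,c)])
a=cv2.imread("pics/s8.png")[110:230,240:410];a=cv2.resize(a,None,fx=4,fy=4,interpolation=cv2.INTER_CUBIC)
cv2.imwrite("pics/s8z.png",a)
a=cv2.imread("pics/c8.png")[130:260,220:360];cv2.imwrite("pics/c8z.png",cv2.resize(a,None,fx=4.5,fy=4.5,interpolation=cv2.INTER_CUBIC))
E
```

```text
12.45 [ 0.44090248 -0.36317197  0.25975484] [-0.07891734 -0.72485    -1.17506491]
-0.045 0.06 [[307.1, 207.6], [322.0, 210.8], [225.3, 287.4]]
-0.045 0.052 [[306.9, 209.9], [321.8, 214.5], [226.3, 283.4]]
0 0.06 [[291.2, 200.5], [315.0, 199.6], [272.8, 287.4]]
0 0.052 [[291.1, 202.9], [314.8, 203.3], [272.8, 283.4]]
0.045 0.06 [[275.8, 193.7], [308.4, 189.3], [320.3, 287.5]]
0.045 0.052 [[275.9, 196.1], [308.3, 192.8], [319.4, 283.5]]
```

View pics/s8z.png

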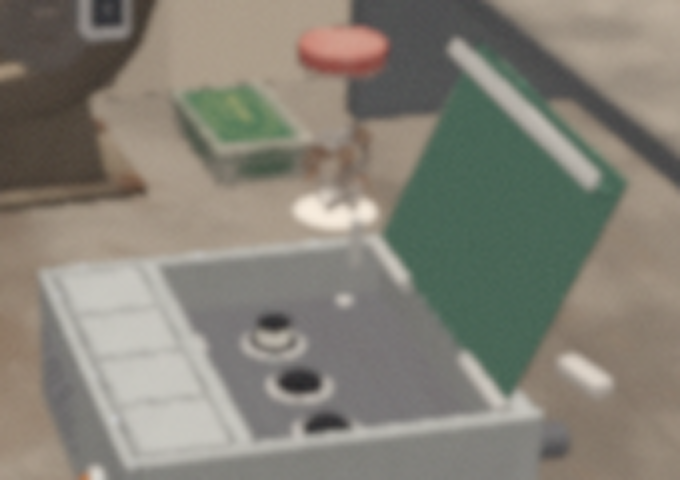

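View pics/c8z.png

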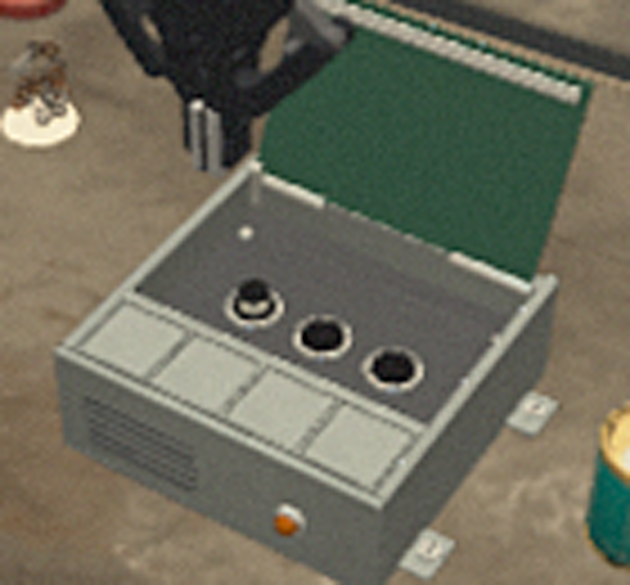

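View pics/w8.png

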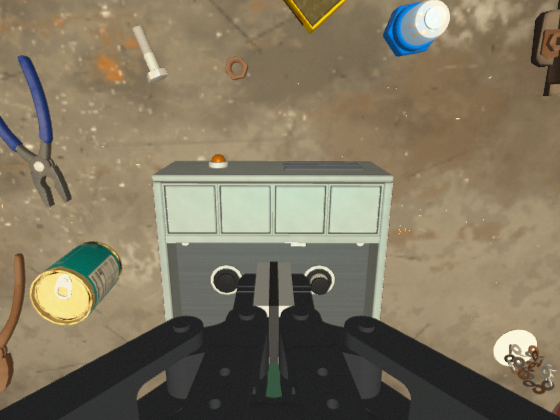

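Both fixed cameras show the button at y=+45 mm standing out (side (308,190), scene (277,193)), and the cover fully open. Next I'll work out the shift to it.

```bash
python3 - <<'E'
from h import *
print(rel(box2w(BP,[.01,.045,.095]),-.038))
E
```

```text
(array([16.47,  4.41,  9.73]), array([ 0.00152506, -0.00050494, -0.00011799]))
```

Request:
{"api": "move_arm", "payload": {"targets": [[[2,1.5,3],[0,0,0],0],[[4,3,6.5],[0,0,0],0],[[7,4.4,9.2],[0,0,0],0],[[10,4.4,9.7],[0,0,0],0],[[13,4.4,9.7],[0,0,0],0],[[14,4.4,9.7],[0,0,0],0],[[14.5,4.4,9.7],[0,0,0],0],[[14.5,4.4,9.7],[0,0,0],0],[[14.5,4.4,9.7],[0,0,0],0]]}}

```text
t: 13.58
position: [0.5392, -0.3237, 0.1164]
orientation: [0.029, 1.569, -0.031]
contact_force: [-0.4, 0.6, -0.7]
finger_gap: -0.0004
```

```bash
python3 - <<'E'
from h import *
from station import bot
s=save("side","s9");save("scene","c9")
o=bot.observe();print(o["t"],o["position"],o["contact_force"],R.from_euler('z',.038).apply(o["position"]-[.528,-.3672,0]))
print(rel(box2w(BP,[.01,.045,.085])))
a=cv2.imread("pics/s9.png")[110:230,240:410];a=cv2.resize(a,None,fx=4,fy=4,interpolation=cv2.INTER_CUBIC)
b=cv2.imread("pics/c9.png")[130:250,220:350];b=cv2.resize(b,None,fx=4,fy=4,interpolation=cv2.INTER_CUBIC)
cv2.imwrite("pics/s9z.png",cv2.resize(np.hstack([a,b]),None,fx=.66,fy=.66))
E
```

```text
13.675 [ 0.53905558 -0.32349391  0.11624819] [ 0.3563519  -0.71134076  0.00137282] [0.00938717 0.04409455 0.11624819]
(array([3.12, 0.09, 0.06]), None)
```

View pics/s9z.png

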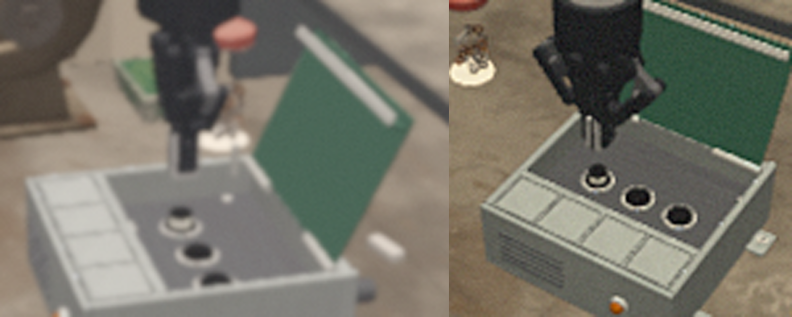

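The finger is lined up above the tripped button in both views. Pressing down.

Request:
{"api": "move_arm", "payload": {"targets": [[[1,0.1,0],[0,0,0],0],[[2,0.1,0],[0,0,0],0],[[2.7,0.1,0],[0,0,0],0],[[3,0.1,0],[0,0,0],0],[[3.2,0.1,0],[0,0,0],0],[[3.4,0.1,0],[0,0,0],0],[[3.5,0.1,0],[0,0,0],0],[[3.5,0.1,0],[0,0,0],0]]}}

```text
t: 14.68
position: [0.5388, -0.3223, 0.0803]
orientation: [0.029, 1.57, -0.03]
contact_force: [0.0, -0.4, 0.6]
finger_gap: 0.0001
```

Request:
{"api": "move_arm", "payload": {"targets": [[[0.1,0,0],[0,0,0],0],[[0.2,0,0],[0,0,0],0],[[0.3,0,0],[0,0,0],0],[[0.3,0,0],[0,0,0],0]]}}

```text
t: 15.18
position: [0.5391, -0.3225, 0.0774]
orientation: [0.029, 1.57, -0.03]
contact_force: [-1.1, 0.2, 3.5]
finger_gap: -0.0001
```

Request:
{"api": "move_arm", "payload": {"targets": [[[0.05,0,0],[0,0,0],0],[[0.1,0,0],[0,0,0],0],[[0.1,0,0],[0,0,0],0]]}}

```text
t: 15.55
position: [0.5391, -0.3226, 0.0771]
orientation: [0.029, 1.569, -0.03]
contact_force: [-1.7, 1.3, 7.4]
finger_gap: 0.0002
```

Request:
{"api": "move_arm", "payload": {"targets": [[[0.08,0,0],[0,0,0],0],[[0.12,0,0],[0,0,0],0],[[0.12,0,0],[0,0,0],0]]}}

```text
t: 15.92
position: [0.5391, -0.3226, 0.077]
orientation: [0.03, 1.569, -0.03]
contact_force: [-1.3, 2.2, 15.1]
finger_gap: -0.0002
```

It has hit its stop at z 52 mm with 15 N. Withdrawing straight up and then back.

Request:
{"api": "move_arm", "payload": {"targets": [[[-1,0,0],[0,0,0],0],[[-3,0,0],[0,0,0],0],[[-6,0,0],[0,0,0],0],[[-10,0,-1],[0,0,0],0],[[-14,0,-4],[0,0,0],0],[[-17,-1,-8],[0,0,0],0],[[-19,-2,-12],[0,0,0],0],[[-19,-2,-14],[0,0,0],0],[[-19,-2,-14],[0,0,0],0]]}}

```text
t: 17.05
position: [0.3969, -0.3361, 0.2648]
orientation: [0.032, 1.571, -0.03]
contact_force: [0.3, 0.4, 0.2]
finger_gap: 0.0001
```

```bash
python3 - <<'E'
from h import *
from station import bot
s=save("side","s10");save("scene","c10")
o=bot.observe();print(o["t"],o["position"],o["contact_force"])
a=cv2.imread("pics/s10.png")[110:230,240:410];a=cv2.resize(a,None,fx=4,fy=4,interpolation=cv2.INTER_CUBIC)
b=cv2.imread("pics/c10.png")[130:250,220:350];b=cv2.resize(b,None,fx=4,fy=4,interpolation=cv2.INTER_CUBIC)
cv2.imwrite("pics/s10z.png",cv2.resize(np.hstack([a,b]),None,fx=.66,fy=.66))
E
```

```text
17.15 [ 0.39941872 -0.33588413  0.26437632] [0.36926815 0.40408949 0.26041347]
```

View pics/s10z.png

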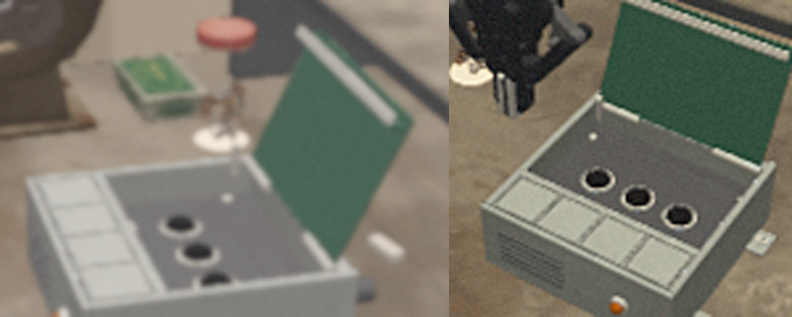

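View pics/c10.png

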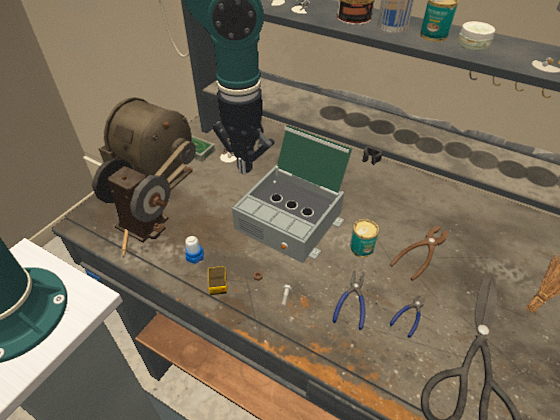

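All three buttons now sit level with no white collar, the cover is fully open, the loose things are at the same pixels as before, and the arm is clear. Handing in.

```bash
python3 -c "
from station import bot
print(bot.finish_job())"
```

```text
the job is handed in; nothing more can be done
None
```

The job is done and handed in at about 17 s of the 48 s allowed.

- **Catch:** I felt the plates with the closed fingertips. The one at y = -23 mm was rigid (14.5 N at flush height). The one at y = +23 mm gave, and I pressed it 6 mm down, which let the cover spring ajar.
- **Cover:** I pushed it by the lip with the outside of the fingers, rising with it, until it fell back past upright and stayed open.
- **Breaker:** The tripped button was the one at y = +45 mm. I pressed it to its stop at z 52 mm, with 15 N at the end.

**Last checks:** The final side and scene pictures show the three buttons level with no white collar, and the cover fully open. In the scene picture the loose items near the box stand where they were. The arm is clear, with contact force under 1 N, which is within the sensor noise.

One measurement disagreed slightly: the box corners fitted from the scene and side views were off by up to 2 pixels. The wrist view confirmed the box position to about 1 mm.

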